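# Move the pot to the large hob zone and click it on

## Task

On the two-zone hob, slide the lidded pot across the glass, without lifting or tipping it, from the small ring onto the large ring with the cross, until its base stands wholly inside that ring. Then turn the knob beside the large ring clockwise until it clicks over to its on stop, let go, and leave the other knob off and everything else where it stands.

Things in the scene. Friction and masses are not known exactly. Their poses are not given: they have to be found in the camera images.
- hob: Fixed steel hob. Origin on the counter; x away from its panel (to the robot's left), y towards the robot. Spans x -150..165, y -200..200 mm. Flat glass top, 85 high, over x -50..165. Its right side is a panel facing up and right, sloping 28 deg, from 85 high at x -50 to 32 at x -150. Ring centres: x 35, y +-100. Knobs: x -100, y +-100, 58.5 high; each serves the ring beside it (near, far).
- ring_large: Large thin grey circle printed on the glass, 142 dia, with a small cross at its centre; origin at its centre, on the glass. Either the near zone (hob y +100) or the far zone.
- ring_small: Small thin grey circle printed on the glass, 90 dia, no cross, hidden under the pot at the start; origin at its centre. On the other zone, 200 from the large ring.
- pot: Loose squat white enamel pot, 110 dia, 0.4 to 0.8 kg, with two small black ears (at its +y and -y, reaching 76 from the axis, 32 to 42 above the base) and a fixed white lid (114 dia, top 64 above the base) with an upright black knob. Origin: centre of its underside, z up.
- pot_knob (a point): Centre of the pot's lid knob, 83 above the pot's base: an upright black cylinder 30 dia x 26 tall (70 to 96 above the base) on a 16 dia neck; the gripping point.
- knob_near (a joint): Near knob's angle, rad: 0 = off (bar pointing straight up the panel), grows clockwise seen facing the panel, 1.2 = on, a hard stop. Starts at 0 to 0.05. Needs about 0.05 N m at first, rising to 0.2 N m; past the detent crest at 0.8 it snaps by itself to the stop and stays.
- knob_near_grip (a point): Grip point of the near knob, on its axis, 28 mm above the panel. z = knob axis out of the panel (28 deg from vertical, leaning to the right); x = along the grip bar to its white-marked end; turns with the knob. Black knob: disc 48 dia x 4 thick on the panel, carrying a bar 46 long (x), 14 wide (y), 4 to 36 above the panel.
- knob_far (a joint): Angle of the far knob; as knob_near.
- knob_far_grip (a point): Gripping point of the far knob; as knob_near_grip.
- canister_a: Bystander, leave alone: round white lidded canister with a small black ball knob, 80 dia x 159 tall, standing on the counter left of the hob, behind its glass side.
- canister_b: Bystander, leave alone: like canister_a but 72 dia x 139 tall, on the counter right of the hob's panel.
- cup: Bystander, leave alone: small white open cup, 40 dia x 45 tall, standing at the left edge of the hob's glass, midway between the rings.
- mug: Bystander, leave alone: blue ceramic mug with side handle, 80 dia x 90 tall, on the counter to the left.
- tin: Bystander, leave alone: plain pale tin without a knob, 66 dia x 100 tall, on the counter to the right.
- bowl: Bystander, leave alone: wooden bowl, 120 dia x 50 tall, on the counter to the left.
- spoon: Bystander, leave alone: metal spoon with a wooden handle lying on the counter, on the left, nearer the robot.
Things that resemble listed ones, but are neither listed nor needed, are in the scene too. What is shaped like the pot but purple or turquoise is not meant.

How it is judged:
On the way, in this order (a step that is already met when the one before it is completed fails the run):
1. the pot stands inside the large ring, both knobs still off (horizontal distance between pot and ring_large below 0.016 m and angle between pot's own z axis and vertical below 0.05 rad and z of pot in the frame of hob between 0.081 and 0.089 m and value of joint each of knob_near, knob_far below 0.4 rad), for 0.3 s.
2. the knob beside the large ring has clicked on (((y of ring_large in the frame of hob above 0 m and value of joint knob_near above 1.05 rad) or (y of ring_large in the frame of hob below 0 m and value of joint knob_far above 1.05 rad))), for 0.2 s.
At the end, for the whole second after the job is handed in: The pot stands still and level on the glass, its axis within 16 mm of the large ring's centre (base inside the ring); the knob beside the large ring is past 1.05 rad (clicked to on), the other below 0.4 rad (horizontal distance between pot and ring_large below 0.016 m and angle between pot's own z axis and vertical below 0.05 rad and z of pot in the frame of hob between 0.081 and 0.089 m and ((y of ring_large in the frame of hob above 0 m and value of joint knob_near above 1.05 rad) or (y of ring_large in the frame of hob below 0 m and value of joint knob_far above 1.05 rad)) and ((y of ring_large in the frame of hob above 0 m and value of joint knob_far below 0.4 rad) or (y of ring_large in the frame of hob below 0 m and value of joint knob_near below 0.4 rad)) and linear speed of pot below 0.02 m/s); the robot touches nothing.
It fails at once if the pot is lifted more than 10 mm off the glass (z of pot in the frame of hob above 0.095 m).
It fails at once if the pot is tipped more than 14 degrees (angle between pot's own z axis and vertical above 0.25 rad).
It fails at once if the knob of the other ring is turned on ((y of ring_large in the frame of hob above 0 m and value of joint knob_far above 0.8 rad) or (y of ring_large in the frame of hob below 0 m and value of joint knob_near above 0.8 rad)).
It fails at once if a bystander is moved more than 40 mm or knocked over (distance of any of canister_a, canister_b, cup, mug, tin, bowl, spoon from where it was at the start of the episode above 0.04 m or angle between any of canister_a, canister_b, cup, mug, tin, bowl's own z axis and vertical above 0.5 rad).
It also fails if it takes over 48 s, if anything falls off the work surface, if the arm or the gripper's body presses on something with over 40 N, if the wrist force passes 120 N, or if a joint passes its speed limit or range.

## Robot

A 6-joint arm with a two-finger parallel gripper is mounted at the origin on the work surface. World frame = base frame: x ahead of the robot, y to its left, z up, the work surface at z = 0. Lengths are in m, angles in rad, forces in N, time in s.
With the tool pointing down it reaches from about 0.35 to 0.775 m from the base axis. Payload 7.3 kg.
Tool frame: the origin (TCP) lies between the finger pads; the fingertips stand 14 mm ahead of it and the grasp point (between the pads) lies 5 mm behind it; z points along the fingers, y is the line along which they close (so a half turn about z gives the same grasp; the last joint's range is limited). The gripper opens to 92 mm and grips with 3 to 60 N. Pads are 19 mm wide; open, the fingers measure 130 mm over their backs; the gripper's body (75 mm by 190 mm) begins 47 mm behind the grasp point.
Start: joints at [-1.453, 0.342, 1.524, -0, 1.275, -0.146], TCP at [0.137, -0.507, 0.212] pointing down, gripper open.
Joint ranges: [-2.53, 2.53], [-0.77, 2.02], [0.04, 2.7], [-1, 4.14], [0.28, 2.66], [-3.11, 3.11]. Speed limits (rad/s): [2.57, 2.57, 3.14, 3.14, 3.14, 3.14].

## Interface

Orientations are given as [roll, pitch, yaw] about the fixed x, y, z axes, in that order (R = Rz(yaw) Ry(pitch) Rx(roll)).
In Python, from cell import robot, eyes gives the robot as it stands. The module is installed in compiled form; this text tells all that it offers.
- The arm moves only by the shell command python3 -m handwheel 'ROWS' [FORCE]. ROWS is JSON, one flat list of numbers, 5 for each row, row after row: the shift along the world's x, y, z in mm, then the turn about the world's z in rad, then the opening, from 0 (shut) to 1 (fully open). In form: [x, y, z, spin, jaw, x, y, z, spin, jaw, ...]. A call has 1 to 8 rows; each row shifts and turns the commanded pose from where the row before left it; what a row does not reach is not made up. A row lasts 1/10 s, in which the tool goes at most 50 mm and 8.59 degrees, less where a joint would pass 70% of its speed; a pose out of reach is approached as far as the arm can. A call with a gripper value outside its range is refused whole. The fingers move at their own pace and stop on an object; FORCE is the grip in N (left out, the last holds). Time passes only in rows, so rows that do not move let the fingers close. It gives the time, the measured TCP pose, the force, the opening and the grip force at its end, in the units of the state.
- robot.observe(): the state, without advancing time (a new reading comes with each control period).
- eyes.read_camera(name): name is "side" or "top" or "wrist"; returns (picture, depth): 384x512x3 uint8, blue, green, red; 384x512 float32, m along the optical axis (not along the pixel's ray), 0 where there is no reading.
- eyes.calibration(name): a dict with "fx", "fy", "cx", "cy" (pixels), "world_to_cam" (4x4, takes a point from world to camera coordinates). Camera axes: x right, y down, z forward; pixel columns grow to the right and rows downward; lengths in m; the calibration is good to about 2 mm. A picture is of the moment at which its call begins: read the wrist's pose just before it. calibration takes no time and is no camera call; for the wrist camera it gives the pose at the moment of the call.
- robot.hand_in(): hands the job in; it is judged then, once.
The state is a dict: "time": time; "qpos": joint angles; "qvel": joint speeds; "joint_efforts": joint torques, N m; "tool_pos": TCP position; "tool_rot": TCP orientation; "contact_force": force on the tool from outside, world axes, zero at the start; "torque": the same for the moment, N m; "opening": finger opening in m; "grip_force": force on a finger pad.
Only numpy, scipy, OpenCV 4.12 (cv2) and the standard library are available. Lean on these libraries where they do the work, as an engineer would, in place of code of your own. Each camera call takes 0.05 s, during which the arm holds its last target. There are 200 camera calls.

## Working session

There is one attempt and no reset: what is moved stays moved. The work goes in short steps, Python scripts to look and compute and a shell command to move; the robot and the scene stay as the last step left them, time stands still between calls to the robot, and variables do not carry over. Pictures are saved under pics/ and viewed, at most 10 in all, crops included, and the job is handed in when it is done.

```bash
mkdir -p pics
python3 - <<'E'
from cell import robot, eyes
import cv2,numpy as np
for n in("top","side"):
    p,d=eyes.read_camera(n);c=eyes.calibration(n)
    cv2.imwrite(f"pics/{n}0.png",p);np.save(f"pics/{n}0.npy",d)
    print(n,c["fx"],c["cx"],c["cy"],np.round(c["world_to_cam"],3).tolist())
print(robot.observe())
E
```

```text
top 387.3012970530253 259.76431766414674 193.89643963338008 [[-0.005, -1.0, -0.006, 0.031], [-0.99, 0.006, -0.144, 0.511], [0.144, 0.005, -0.989, 1.532], [0.0, 0.0, 0.0, 1.0]]
side 359.99863435469143 251.98010251834782 190.35050567737935 [[-0.974, -0.224, 0.016, 0.468], [-0.138, 0.544, -0.827, 0.169], [0.177, -0.808, -0.562, 1.062], [0.0, 0.0, 0.0, 1.0]]
{'time': 0.1, 'qpos': array([-1.45303041e+00,  3.42649861e-01,  1.52492251e+00, -3.94841550e-06,
        1.27543953e+00, -1.46017219e-01]), 'qvel': array([-2.37853575e-05, -1.23011931e-03, -2.63198353e-03,  9.02160348e-04,
        1.93707034e-03, -5.26040245e-05]), 'joint_efforts': array([ 1.88042235e-03, -4.32004094e+01, -2.44695389e+01,  7.18342303e-02,
        5.25869080e-02, -5.24531765e-05]), 'tool_pos': array([ 0.13685007, -0.5064387 ,  0.21141579]), 'tool_rot': array([-3.14018796e+00, -2.02763826e-04,  2.63784143e-01]), 'contact_force': array([ 0.26533776, -0.60429576,  0.50820821]), 'torque': array([-0.0418351 ,  0.0071932 ,  0.02146778]), 'grip_force': 0.0, 'opening': 0.0917066001011382}
```

View pics/top0.png

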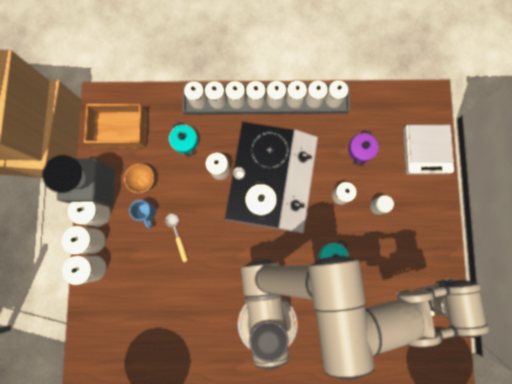

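View pics/side0.png

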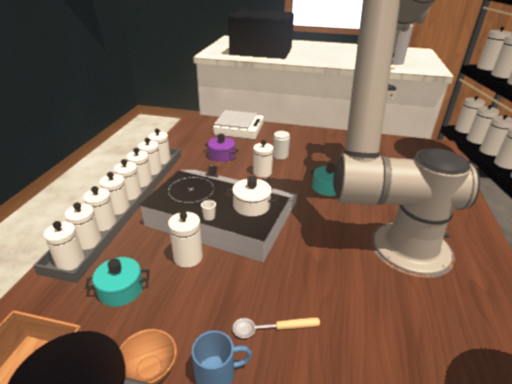

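Top view: the large ring with its cross is the far zone, around (270,150). The pot is on the near zone at (261,199), and the far knob is at (305,156), beside the large ring. The side view agrees, with the pot knob at about (252,185) and the ring at (191,189). Next I'll measure these.

```bash
cat > h.py <<'E'
from cell import robot, eyes
import cv2,numpy as np
def cloud(d,c):
    v,u=np.mgrid[0:384,0:512]
    P=np.stack([(u-c["cx"])/c["fx"]*d,(v-c["cy"])/c["fy"]*d,d],-1)
    M=c["world_to_cam"];return (P-M[:3,3])@M[:3,:3]
def proj(p,c):
    M=c["world_to_cam"];q=M[:3,:3]@np.array(p)+M[:3,3]
    return c["fx"]*q[0]/q[2]+c["cx"],c["fy"]*q[1]/q[2]+c["cy"]
def ray(u,v,c):
    M=c["world_to_cam"];R=M[:3,:3]
    r=R.T@np.array([(u-c["cx"])/c["fx"],(v-c["cy"])/c["fy"],1]);return -R.T@M[:3,3],r/np.linalg.norm(r)
def onz(u,v,c,z):
    o,r=ray(u,v,c);return o+r*(z-o[2])/r[2]
def tri(a,b):
    # a,b=(u,v,cal)
    (o,r),(p,s)=ray(*a),ray(*b)
    t=np.linalg.lstsq(np.stack([r,-s],1),p-o,rcond=None)[0]
    return (o+r*t[0]+p+s*t[1])/2,np.linalg.norm(o+r*t[0]-p-s*t[1])
E
python3 - <<'E'
from h import *
ims=[]
C={n:eyes.calibration(n) for n in("top","side")}
for n,(u,v,w,h) in {"top":(220,112,110,130),"side":(140,150,160,110)}.items():
    p=cv2.imread(f"pics/{n}0.png");d=np.load(f"pics/{n}0.npy");P=cloud(d,C[n])
    g=p.max(2)
    m=(P[...,2]>.075)&(P[...,2]<.095)&(g<75)
    m[:v]=0;m[v+h:]=0;m[:,:u]=0;m[:,u+w:]=0
    k,l,s,_=cv2.connectedComponentsWithStats(m.astype(np.uint8))
    mm=l==1+s[1:,4].argmax()
    pts=P[mm];z=np.median(pts[:,2])
    r=cv2.minAreaRect((pts[:,:2]*1000).astype(np.float32));print(n,"glass z",z,r)
    # pot lid knob: dark, z .15-.19
    m=(P[...,2]>.158)&(P[...,2]<.20)&(g<90);m[:v]=0;m[v+h:]=0;m[:,:u]=0;m[:,u+w:]=0
    ys,xs=np.nonzero(m);print("knob",xs.mean(),ys.mean(),len(xs),P[m].mean(0),P[m].max(0))
    c=cv2.resize(p[v:v+h,u:u+w],None,fx=4 if n=="top" else 3,fy=4 if n=="top" else 3,interpolation=cv2.INTER_CUBIC)
    ims.append(c)
H=max(i.shape[0] for i in ims);W=max(i.shape[1] for i in ims)
a=cv2.copyMakeBorder(ims[0],0,H-ims[0].shape[0],0,0,0);b=cv2.copyMakeBorder(ims[1],0,H-ims[1].shape[0],0,0,0)
o=np.hstack([a,b]);s=800/o.shape[1];print(s);cv2.imwrite("pics/crop.png",cv2.resize(o,None,fx=s,fy=s))
E
```

```text
top glass z 0.08583744747249644 ((588.642822265625, 29.53852081298828), (206.95533752441406, 395.60943603515625), 80.1965103149414)
knob 260.5 197.64285714285714 14 [0.47598349 0.02539817 0.18417234] [0.48243474 0.03093069 0.1879501 ]
side glass z 0.0865145076575582 ((590.5650024414062, 28.920913696289062), (213.8582000732422, 399.03277587890625), 80.18376159667969)
knob 242.83908045977012 185.73563218390805 87 [0.49510346 0.05310072 0.17338534] [0.62569506 0.2002438  0.18433596]
0.8695652173913043
```

View pics/crop.png

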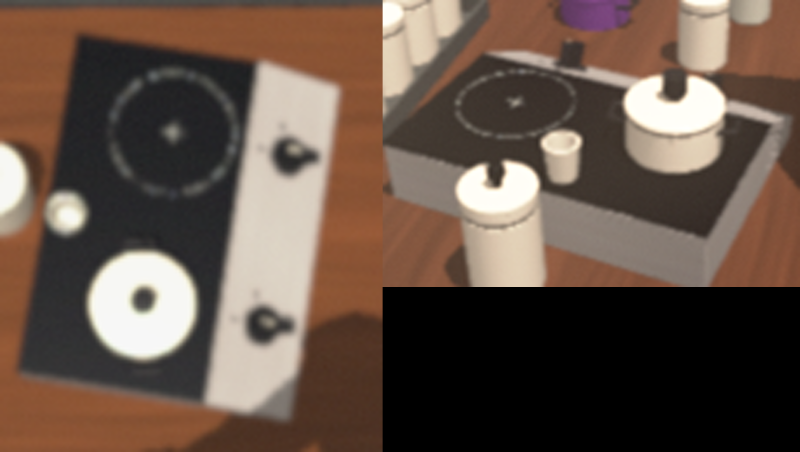

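Crop: the cross is at top (269.7,150.0) and side (191.1,189.1). The pot's lid knob is at top (261,197.8) and side (252.5,182.6). The far knob bar points left, up the panel, with its mark at top (304.8,155).

Run:
```python
from h import *
T,S=eyes.calibration("top"),eyes.calibration("side")
x,e=tri((269.4,149.7,T),(190.9,188.9,S));print("cross",x,e, onz(269.4,149.7,T,.0855),onz(190.9,188.9,S,.0855))
pk,e=tri((260.8,197.7,T),(252.2,182.3,S));print("potknob",pk,e)
p=cv2.imread("pics/side0.png");P=cloud(np.load("pics/side0.npy"),S);
m=(p.max(2)<90);m[:170]=0;m[196:]=0;m[:,:242]=0;m[:,262:]=0
m&=P[...,2]>.15
ys,xs=np.nonzero(m);print("side knob px",xs.min(),xs.max(),ys.min(),ys.max(),xs.mean(),ys.mean())
# fit pot lid: white ring in top at z .14-.155
for n,c in(("top",T),("side",S)):
    P=cloud(np.load(f"pics/{n}0.npy"),c);p=cv2.imread(f"pics/{n}0.png")
    m=(P[...,2]>.13)&(P[...,2]<.16)&(np.hypot(P[...,0]-.476,P[...,1]-.03)<.09)
    q=P[m];(a,b),r=cv2.minEnclosingCircle((q[:,:2]*1000).astype(np.float32));print(n,"lid",a,b,r,np.percentile(q[:,2],[50,98]))
    m=(np.hypot(P[...,0]-.476,P[...,1]-.03)<.03)&(P[...,2]>.168);q=P[m];print("knob pts",len(q),(q.min(0)+q.max(0))/2,q.min(0),q.max(0))
f=x[:2];k=pk[:2];d=f-k;print("d",d,np.linalg.norm(d))
yh=-d/np.linalg.norm(d);xh=np.array([yh[1],-yh[0]]);print("hob yaw",np.degrees(np.arctan2(xh[1],xh[0])))
o=x[:2]-35e-3*xh+.1*yh
for nm,y in(("far",-.1),("near",.1)):
    g=np.r_[o-.1*xh+y*yh-28e-3*np.sin(np.radians(28))*xh,.0585+.0247]
    print(nm,g,"top px",proj(g,T),"side px",proj(g,S))
```

```text
cross [ 0.68212879 -0.01049716  0.08885015] 0.0013917083682068979 [ 0.68231559 -0.01072973  0.0855    ] [ 0.68493251 -0.01517855  0.0855    ]
potknob [0.47736867 0.02428176 0.16861906] 0.0010204984861548398
side knob px 248 255 177 187 251.5921052631579 181.80263157894737
top lid 484.1723327636719 36.57771682739258 67.39595031738281 [0.14680658 0.1533092 ]
knob pts 54 [0.4775255  0.02548581 0.178922  ] [0.46429007 0.01252727 0.16910673] [0.49076093 0.03844434 0.18873726]
side lid 482.1381530761719 33.219024658203125 70.22130584716797 [0.14721862 0.15097076]
knob pts 87 [0.48027774 0.02456693 0.17636936] [0.46546908 0.00844877 0.16817864] [0.4950864  0.0406851  0.18456007]
d [ 0.20476011 -0.03477892] 0.20769274693494572
hob yaw 80.36019569280772
far [ 0.65732133 -0.15655055  0.0832    ] top px (np.float64(306.03109373807393), np.float64(155.72349770956356)) side px (np.float64(213.02800929196383), np.float64(168.6378282036364))
near [ 0.46014534 -0.12305981  0.0832    ] top px (np.float64(298.57409469007524), np.float64(204.9236336184182)) side px (np.float64(266.598713526675), np.float64(181.22213961910074))
```

```bash
python3 -m handwheel '[10,-10,45,0.1,1, 20,15,40,0.14,1, 25,40,20,0.14,1, 25,42,0,0.14,1, 25,42,0,0.14,1, 25,42,0,0.14,1, 25,42,0,0.14,1, 25,42,0,0.14,1]'; python3 -m handwheel '[25,42,0,0.06,1, 25,42,0,0,1, 25,42,0,0,1, 25,42,0,0,1, 25,42,0,0,1, 25,42,0,0,1, 0,0,0,0,1, 0,0,0,0,1]'
```

```text
time: 0.9
tool_pos: [0.3167, -0.2509, 0.3164]
tool_rot: [3.142, -0.0, 1.349]
contact_force: [0.6, -0.3, -0.4]
opening: 0.0917
grip_force: 0.0
time: 1.7
tool_pos: [0.4662, 0.0001, 0.3159]
tool_rot: [-3.14, 0.0, 1.407]
contact_force: [0.2, 0.1, -0.2]
opening: 0.0915
grip_force: 0.0
```

Run:
```python
from h import *
c=eyes.calibration("wrist");p,d=eyes.read_camera("wrist");c=eyes.calibration("wrist")
cv2.imwrite("pics/w1.png",p);np.save("pics/w1.npy",d);np.savez("pics/w1c.npz",**c)
print(c["fx"],np.round(c["world_to_cam"],3).tolist(),robot.observe()["qpos"])
```

```text
307.9988390475247 [[0.986, -0.165, -0.001, -0.46], [-0.16, -0.956, 0.248, 0.016], [-0.041, -0.244, -0.969, 0.51], [0.0, 0.0, 0.0, 1.0]] [-1.66217384e-01  1.68054460e-01  1.47313323e+00 -5.82279042e-04
  1.50158742e+00 -8.87450165e-05]
```

View pics/w1.png

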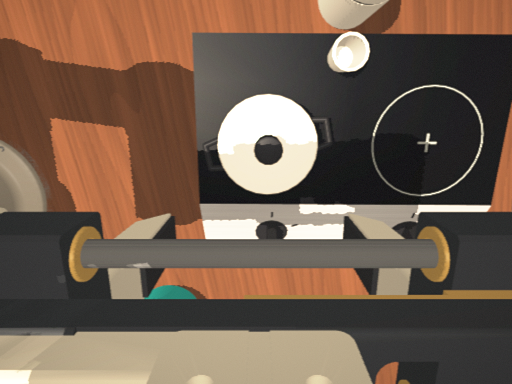

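Wrist view: the pot's lid knob is at (268.5,150), the lid circle is centred at about (268,144), and the cross of the large ring is at (427,142). The ears line up roughly with hob y. I'll measure from this and cross-check against the top view.

Run:
```python
from h import *
W=dict(np.load("pics/w1c.npz"));T,S=eyes.calibration("top"),eyes.calibration("side")
p=cv2.imread("pics/w1.png");P=cloud(np.load("pics/w1.npy"),W);g=p.max(2)
# ring points: bright on glass
m=(g>110)&(np.abs(P[...,2]-.086)<.02);m[:75]=0;m[198:]=0;m[:,:362]=0;m[:,492:]=0
ys,xs=np.nonzero(m)
q=np.array([onz(u,v,W,.085) for u,v in zip(xs,ys)]);A=np.c_[2*q[:,:2],np.ones(len(q))]
far=np.hypot(*(q[:,:2]-np.median(q[:,:2],0)).T)>.045
s=np.linalg.lstsq(A[far],(q[far,:2]**2).sum(1),rcond=None)[0];print("ring",s[:2],np.sqrt(s[2]+s[:2]@s[:2]))
cm=~far;print("cross px",xs[cm].mean(),ys[cm].mean(),q[cm].mean(0))
print("tri cross",tri((269.4,149.7,T),(xs[cm].mean(),ys[cm].mean(),W)))
# lid knob top
m=(g<80);m[:125]=0;m[175:]=0;m[:,:245]=0;m[:,295:]=0;ys,xs=np.nonzero(m)
(a,b),r=cv2.minEnclosingCircle(np.c_[xs,ys].astype(np.float32));print("kn",a,b,r,xs.mean(),ys.mean(),P[int(b),int(a)],np.percentile(P[m][:,2],[10,50,90]))
mm=m&(P[...,2]>.174);print("top face", P[mm].mean(0),(P[mm].min(0)+P[mm].max(0))/2)
print("tri",tri((260.8,197.7,T),(xs.mean(),ys.mean(),W)),tri((251.6,181.8,S),(xs.mean(),ys.mean(),W)))
# lid circle
m=((g>150)&(P[...,2]>.12)).astype(np.uint8);m[:85]=0;m[200:]=0;m[:,:205]=0;m[:,325:]=0
cn=max(cv2.findContours(m,0,1)[0],key=len);(a,b),ax,an=cv2.fitEllipse(cn);print("lid",a,b,ax,onz(a,b,W,.146))
# glass edges near/far at z .085, row 80..: 
for v in(60,100,180):
    r=np.nonzero((g[v]<70)&(np.abs(P[v,:,2]-.086)<.012))[0];print(v,r.min(),r.max(),onz(r.min(),v,W,.085)[:2],onz(r.max(),v,W,.085)[:2])
gl=P[(g<70)&(np.abs(P[...,2]-.086)<.012)];print("glass z",np.median(gl[:,2]))
```

```text
ring [ 0.68597932 -0.01584385] 0.07123886452778906
cross px 427.56 141.51 [ 0.68726208 -0.01492095  0.085     ]
tri cross (array([ 0.67677507, -0.01061115,  0.10564737]), np.float64(0.0007266320693652642))
kn 268.26190185546875 149.4761962890625 14.179559707641602 268.1623246492986 151.51102204408818 [0.47912986 0.02278863 0.18210931] [0.18142221 0.18245547 0.1833301 ]
top face [0.47886115 0.0203651  0.18301693] [0.47898061 0.03595634 0.33308948]
tri (array([0.47708493, 0.02269428, 0.18772511]), np.float64(0.0047933548796219375)) (array([0.47948123, 0.01812726, 0.16604118]), np.float64(0.0010072976026978134))
lid 266.8319396972656 143.5281982421875 (98.58814239501953, 99.1572494506836) [0.47906373 0.02423497 0.146     ]
60 289 511 [0.52256518 0.1137299 ] [0.79146573 0.06863973]
100 294 511 [0.52211488 0.06581341] [0.79309245 0.02039382]
180 199 495 [ 0.38127291 -0.01608371] [ 0.77537768 -0.08208083]
glass z 0.08674965430584385
```

```bash
python3 -m handwheel '[13,23,0,0,1, 0,0,-40,0,1, 0,0,-40,0,1, 0,0,-30,0,1, 0,0,-20,0,1, 0,0,-14,0,1, 0,0,0,0,1, 0,0,0,0,1]'; python3 -m handwheel '[0,0,0,0,0.45, 0,0,0,0,0.45, 0,0,0,0,0.45, 0,0,0,0,0.45]' 15
python3 - <<'E'
from h import *
p,d=eyes.read_camera("wrist");c=eyes.calibration("wrist");P=cloud(d,c);cv2.imwrite("pics/w2.png",p)
np.save("pics/w2.npy",d);np.savez("pics/w2c.npz",**c)
E
```

```text
time: 2.55
tool_pos: [0.4793, 0.021, 0.1731]
tool_rot: [3.141, 0.0, 1.402]
contact_force: [0.7, -0.1, -1.0]
opening: 0.0921
grip_force: 0.0
time: 2.95
tool_pos: [0.4795, 0.0222, 0.1729]
tool_rot: [3.141, 0.0, 1.404]
contact_force: [-0.8, 0.0, 0.4]
opening: 0.0644
grip_force: 0.0
```

View pics/w2.png

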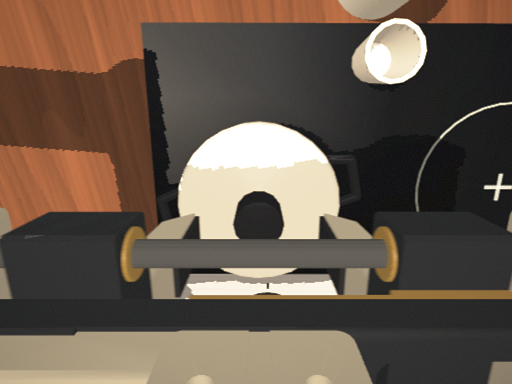

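The lid knob is at (259,218), midway between the fingertips at x≈200 and x≈322, and the tips are clear of the lid. The cross is at (498,187). I'll close the gripper.

```bash
python3 -m handwheel '[0,0,0,0,0.2, 0,0,0,0,0.2, 0,0,0,0,0.2, 0,0,0,0,0.2, 0,0,0,0,0.2, 0,0,0,0,0.2]' 15
python3 - <<'E'
from h import *
# ring from w2
W=dict(np.load("pics/w2c.npz"));p=cv2.imread("pics/w2.png");g=p.max(2)
m=(g>110);m[:100]=0;m[215:]=0;m[:,:415]=0;ys,xs=np.nonzero(m)
q=np.array([onz(u,v,W,.0855)[:2] for u,v in zip(xs,ys)])
cm=np.hypot(*(q-[.685,-.0145]).T)<.02;print("cross",q[cm].mean(0),cm.sum())
f=(np.abs(np.hypot(*(q-[.685,-.0145]).T)-.071)<.012);A=np.c_[2*q[f],np.ones(f.sum())]
s=np.linalg.lstsq(A,(q[f]**2).sum(1),rcond=None)[0];print("ring",s[:2],np.sqrt(s[2]+s[:2]@s[:2]))
W=dict(np.load("pics/w1c.npz"));print("tri cross w1/w2",tri((498,186.8,dict(np.load("pics/w2c.npz"))),(427.5,141.5,W)))
E
```

```text
time: 3.6
tool_pos: [0.4793, 0.0222, 0.1725]
tool_rot: [3.142, 0.0, 1.404]
contact_force: [-1.1, -0.4, -0.7]
opening: 0.0188
grip_force: 0.0
cross [ 0.68577497 -0.01390624] 223
ring [ 0.68566491 -0.01391011] 0.07099258863552622
tri cross w1/w2 (array([ 0.68875053, -0.01550197,  0.08193027]), np.float64(8.137125986858378e-05))
```

Run:
```python
from h import *
p,d=eyes.read_camera("wrist");c=eyes.calibration("wrist");s,_=eyes.read_camera("side");S=eyes.calibration("side")
t=robot.observe()["tool_pos"];print(t,robot.observe()["opening"],[np.round(proj(t+[0,0,z],c)) for z in(-.014,0,.005)],[np.round(proj(t+[0,0,z],S)) for z in(-.014,0,.005)])
a=cv2.resize(p[100:300,130:390],None,fx=1.6,fy=1.6);b=cv2.resize(s[140:240,200:290],None,fx=4,fy=4)[:320]
cv2.imwrite("pics/g3.png",np.hstack([a,b]));print(a.shape,b.shape)
```

```text
[0.47931829 0.02217741 0.17256892] 0.018380734277351013 [array([259., 213.]), array([259., 220.]), array([259., 223.])] [array([251., 185.]), array([252., 181.]), array([252., 179.])]
(320, 416, 3) (320, 360, 3)
```

View pics/g3.png

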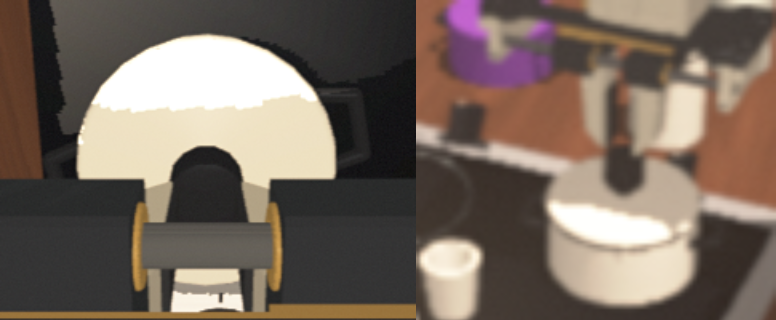

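Run:
```python
from h import *
o=robot.observe();print(o["opening"],o["grip_force"])
p,d=eyes.read_camera("wrist");c=eyes.calibration("wrist");P=cloud(d,c);np.set_printoptions(precision=3,suppress=True)
# crop px -> full: 130+x/1.6, 100+y/1.6
for x,y in[(205,155),(205,170),(205,185),(205,205),(155,190),(162,205),(150,210),(262,190),(253,205),(265,210),(205,275),(185,275)]:
    u,v=130+x/1.6,100+y/1.6;print((x,y),p[int(v),int(u)],P[int(v),int(u)])
s,d=eyes.read_camera("side");S=eyes.calibration("side");P=cloud(d,S)
for x,y in[(600,130),(600,145),(645,140),(655,140),(685,120),(625,110),(625,130),(625,150),(625,170),(625,185)]:
    u,v=200+(x-416)/4,140+y/4;print((x,y),s[int(v),int(u)],P[int(v),int(u)])
```

```text
0.018380734277351013 0.0
(205, 155) [30 30 30] [0.481 0.037 0.171]
(205, 170) [43 43 45] [0.481 0.035 0.184]
(205, 185) [39 40 42] [0.48  0.029 0.182]
(205, 205) [39 39 40] [0.479 0.022 0.183]
(155, 190) [133 162 177] [0.464 0.035 0.195]
(162, 205) [133 162 178] [0.468 0.035 0.21 ]
(150, 210) [117 148 168] [0.465 0.035 0.213]
(262, 190) [131 160 176] [0.498 0.029 0.196]
(253, 205) [134 162 178] [0.495 0.03  0.21 ]
(265, 210) [107 143 163] [0.495 0.051 0.263]
(205, 275) [194 223 237] [ 0.471 -0.026  0.146]
(185, 275) [193 224 237] [ 0.462 -0.023  0.148]
(600, 130) [131 152 168] [0.494 0.031 0.204]
(600, 145) [102 122 153] [0.494 0.031 0.191]
(645, 140) [148 173 192] [0.461 0.037 0.204]
(655, 140) [157 181 200] [ 0.516 -0.272  0.01 ]
(685, 120) [204 226 240] [ 0.487 -0.28   0.031]
(625, 110) [64 76 96] [ 0.556 -0.331  0.005]
(625, 130) [56 68 90] [ 0.55  -0.302  0.   ]
(625, 150) [50 54 62] [0.479 0.017 0.182]
(625, 170) [49 57 64] [0.475 0.036 0.177]
(625, 185) [48 54 62] [0.475 0.037 0.164]
```

Run:
```python
from h import *
np.set_printoptions(precision=3,suppress=True)
for n in("wrist","side"):
    p,d=eyes.read_camera(n);c=eyes.calibration(n);P=cloud(d,c)
    for lo,hi in((.455,.47),(.488,.503)):
        m=(P[...,0]>lo)&(P[...,0]<hi)&(abs(P[...,1]-.022)<.025)&(P[...,2]>.153)&(P[...,2]<.25)
        q=P[m];b=p[m];i=q[:,2].argsort()[::max(1,len(q)//14)]
        print(n,lo,len(q));print(np.c_[q[i],b[i].max(1)])
```

```text
wrist 0.455 753
[[  0.47    0.034   0.16  206.   ]
 [  0.469   0.019   0.182  39.   ]
 [  0.464   0.035   0.194 217.   ]
 [  0.466   0.035   0.198 179.   ]
 [  0.466   0.035   0.203 177.   ]
 [  0.466   0.034   0.207 177.   ]
 [  0.465   0.035   0.211 179.   ]
 [  0.47    0.033   0.215 121.   ]
 [  0.466   0.034   0.22  167.   ]
 [  0.469   0.017   0.23   61.   ]
 [  0.469   0.019   0.234  52.   ]
 [  0.468   0.018   0.235  50.   ]
 [  0.467   0.02    0.236 103.   ]
 [  0.469   0.03    0.242 161.   ]
 [  0.468   0.027   0.249 159.   ]]
wrist 0.488 919
[[  0.49    0.033   0.159 103.   ]
 [  0.492   0.029   0.175  33.   ]
 [  0.492   0.028   0.182  39.   ]
 [  0.493   0.03    0.189 179.   ]
 [  0.489   0.027   0.195  33.   ]
 [  0.491   0.029   0.199  37.   ]
 [  0.491   0.029   0.204  38.   ]
 [  0.498   0.029   0.207 178.   ]
 [  0.492   0.029   0.211  88.   ]
 [  0.497   0.029   0.215 173.   ]
 [  0.492   0.031   0.221 150.   ]
 [  0.489   0.016   0.235  51.   ]
 [  0.489   0.015   0.235  51.   ]
 [  0.492   0.027   0.242 160.   ]
 [  0.492   0.028   0.249 157.   ]]
side 0.455 101
[
[... 330 characters left out ...]
6   0.221 175.   ]
 [  0.464   0.037   0.225 188.   ]
 [  0.47    0.037   0.231 152.   ]
 [  0.47    0.037   0.234 154.   ]
 [  0.459   0.036   0.238 192.   ]
 [  0.456   0.037   0.242 177.   ]]
side 0.488 140
[[  0.49    0.035   0.161 150.   ]
 [  0.495   0.027   0.178 146.   ]
 [  0.491   0.019   0.188  91.   ]
 [  0.49    0.021   0.196  79.   ]
 [  0.49    0.024   0.201  77.   ]
 [  0.489   0.016   0.207  66.   ]
 [  0.497   0.028   0.212 188.   ]
 [  0.494   0.03    0.217 168.   ]
 [  0.494   0.032   0.221 168.   ]
 [  0.499   0.032   0.227 191.   ]
 [  0.503   0.029   0.231 191.   ]
 [  0.49    0.011   0.236 145.   ]
 [  0.502   0.032   0.239 192.   ]
 [  0.496   0.033   0.243 189.   ]]
```

The measured fingertips end at z≈0.187, just above the knob's top at 0.183. So the real tips sit about 14 mm behind the reported TCP, not ahead of it. I'll open, go down 26 mm while watching the force, and grip again.

```bash
python3 -m handwheel '[0,0,0,0,0.6, 0,0,0,0,0.6, 0,0,0,0,0.6, 0,0,-8,0,0.6, 0,0,-8,0,0.6, 0,0,-6,0,0.6, 0,0,-3,0,0.6, 0,0,0,0,0.6]'; python3 -m handwheel '[0,0,0,0,0.2, 0,0,0,0,0.2, 0,0,0,0,0.2, 0,0,0,0,0.2, 0,0,0,0,0.2, 0,0,0,0,0.2]' 15
```

```text
time: 4.7
tool_pos: [0.479, 0.0222, 0.1469]
tool_rot: [-3.14, 0.0, 1.404]
contact_force: [0.7, -0.2, 0.1]
opening: 0.0549
grip_force: 0.0
time: 5.3
tool_pos: [0.4792, 0.0222, 0.1477]
tool_rot: [-3.141, 0.0, 1.404]
contact_force: [-1.9, 0.5, 2.3]
opening: 0.0296
grip_force: 15.0
```

```bash
python3 -m handwheel '[8,-1,0,0,0.2, 15,-3,0,0,0.2, 18,-3,0,0,0.2, 18,-4,0,0,0.2, 18,-3,0,0,0.2, 18,-4,0,0,0.2, 10,-2,0,0,0.2, 0,0,0,0,0.2]'
python3 - <<'E'
from h import *
p,d=eyes.read_camera("top");c=eyes.calibration("top");P=cloud(d,c)
cv2.imwrite("pics/t4.png",p);p,d=eyes.read_camera("side");S=eyes.calibration("side");P=cloud(d,S)
t=robot.observe()["tool_pos"];q=P[(np.hypot(P[...,0]-t[0],P[...,1]-t[1])<.062)&(P[...,2]<.16)&(P[...,2]>.1)];print(t,np.percentile(q[:,2],[50,90,98]))
E
```

```text
time: 6.1
tool_pos: [0.5856, 0.0018, 0.1476]
tool_rot: [3.14, 0.0, 1.403]
contact_force: [2.2, -0.1, 0.6]
opening: 0.0295
grip_force: 15.0
[0.58539531 0.00187922 0.14769966] [0.1451963  0.14896157 0.15028367]
```

```bash
python3 -m handwheel '[8,-1,0,0,0.2, 15,-3,0,0,0.2, 18,-3,0,0,0.2, 18,-3,0,0,0.2, 18,-3,0,0,0.2, 15,-3,0,0,0.2, 8,-2,0,0,0.2, 0,0,0,0,0.2]'
python3 - <<'E'
from h import *
p,d=eyes.read_camera("wrist");W=eyes.calibration("wrist");P=cloud(d,W)
cv2.imwrite("pics/w5.png",p);g=p.max(2)
np.save("pics/w5.npy",d);np.savez("pics/w5c.npz",**W)
E
```

```text
time: 7.0
tool_pos: [0.6846, -0.0157, 0.1476]
tool_rot: [3.141, -0.0, 1.404]
contact_force: [-0.1, 0.3, 2.1]
opening: 0.0297
grip_force: 15.0
```

View pics/w5.png

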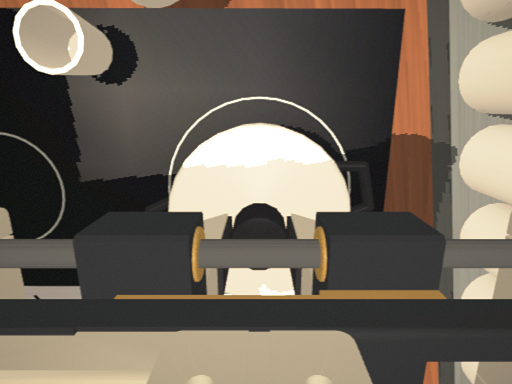

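The pot stands in the large ring: the arc at (170–350, 97–190) surrounds the lid, and the small ring is now bare at left (30,190). I'll release, rise and check.

```bash
python3 -m handwheel '[0,0,0,0,0.6, 0,0,0,0,0.7, 0,0,0,0,0.7, 0,0,0,0,0.7, 0,0,20,0,0.7, 0,0,35,0,0.7, 0,0,45,0,0.7, 0,0,45,0,0.7]'; python3 -m handwheel '[-15,-30,10,0,0.7, -5,-20,0,0,0.3, 0,0,0,0,0.0, 0,0,0,0,0.0]'
python3 - <<'E'
from h import *
p,d=eyes.read_camera("wrist");W=eyes.calibration("wrist");P=cloud(d,W)
cv2.imwrite("pics/w6.png",p);np.save("pics/w6.npy",d);np.savez("pics/w6c.npz",**W)
E
```

```text
time: 7.85
tool_pos: [0.6838, -0.0158, 0.2938]
tool_rot: [-3.141, 0.0, 1.404]
contact_force: [0.9, -0.7, -0.1]
opening: 0.0642
grip_force: 0.0
time: 8.25
tool_pos: [0.6641, -0.0659, 0.3023]
tool_rot: [-3.141, -0.0, 1.403]
contact_force: [0.2, -0.3, 0.3]
opening: 0.0449
grip_force: 0.0
```

View pics/w6.png

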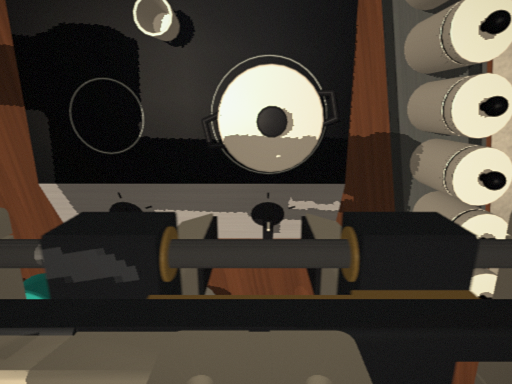

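The small ring is visible at (107,115). The large ring encloses the pot at about (270,115), and the far knob is at (267,212). I'll fit all three.

Run:
```python
from h import *
W=dict(np.load("pics/w6c.npz"));p=cv2.imread("pics/w6.png");P=cloud(np.load("pics/w6.npy"),W);g=p.max(2)
def fit(m,z):
    ys,xs=np.nonzero(m);q=np.array([onz(u,v,W,z)[:2] for u,v in zip(xs,ys)]);k=np.ones(len(q),bool)
    for _ in range(8):
        A=np.c_[2*q[k],np.ones(k.sum())];s=np.linalg.lstsq(A,(q[k]**2).sum(1),rcond=None)[0];r=np.sqrt(s[2]+s[:2]@s[:2])
        e=abs(np.hypot(*(q-s[:2]).T)-r);k=e<max(.002,np.percentile(e,70))
    return s[:2],r,k.sum()
m=(g>80)&(abs(P[...,2]-.086)<.012);m[:70]=0;m[160:]=0;m[:,:62]=0;m[:,152:]=0
sr=fit(m,.0855);print("small",sr)
hit=[]
m=(g>90);m[:52]=0;m[120:]=0;m[:,:205]=0;m[:,330:]=0
zz=P[...,2];m&=abs(zz-.0865)<.008
lr=fit(m,.0855);print("large",lr)
# lid contour
m=((g>70)&(zz>.125)&(zz<.165)).astype(np.uint8);m[:55]=0;m[180:]=0;m[:,:205]=0;m[:,335:]=0
cn=max(cv2.findContours(m,0,1)[0],key=len);(a,b),ax,_=cv2.fitEllipse(cn);print("lid",ax,onz(a,b,W,.144)[:2])
m=(g<75)&(zz>.165)&(zz<.2);m[:90]=0;m[150:]=0;m[:,:250]=0;m[:,295:]=0;print("knobtop",P[m&(zz>.178)].mean(0),m.sum())
yh=sr[0]-lr[0];L=np.linalg.norm(yh);yh/=L;xh=np.array([yh[1],-yh[0]]);mid=(sr[0]+lr[0])/2
print("L",L,"yaw",np.degrees(np.arctan2(xh[1],xh[0])),"xh",xh,"yh",yh)
o=mid-.035*xh;print("hob",o)
for h in(0,.028,.036):
    s28,c28=np.sin(np.radians(28)),np.cos(np.radians(28))
    k=np.r_[o-.1*yh-(.1+h*s28)*xh,.0585+h*c28];print(h,k,proj(k,W))
m=(g<70);m[:195]=0;m[235:]=0;m[:,:245]=0;m[:,:245]=0;m[:,295:]=0;m&=(zz>.055)&(zz<.11);ys,xs=np.nonzero(m);q=P[m];print("knob px",xs.min(),xs.max(),ys.min(),ys.max(),q.min(0),q.max(0),q.mean(0))
T=eyes.calibration("top");print(proj(np.r_[lr[0],.0855],T),[proj(k,T)])
```

```text
small (array([0.49283697, 0.01903101]), np.float64(0.03952438944868823), np.int64(60))
large (array([ 0.68517166, -0.0128441 ]), np.float64(0.07098783237099396), np.int64(266))
lid (104.95723724365234, 107.1136245727539) [ 0.68481615 -0.01222528]
knobtop [ 0.6850004  -0.01460175  0.18201159] 719
L 0.19495807952083016 yaw 80.59005123462006 xh [0.16349727 0.98654379] yh [-0.98654379  0.16349727]
hob [ 0.58328191 -0.03143558]
0 [ 0.66558656 -0.14643968  0.0585    ] (np.float64(269.2231953497993), np.float64(212.86205626268048))
0.028 [ 0.66343736 -0.159408    0.08322253] (np.float64(269.7519602218299), np.float64(227.9782452883644))
0.036 [ 0.6628233  -0.16311324  0.09028611] (np.float64(269.91275820006206), np.float64(232.57509497047232))
knob px 250 294 195 234 [ 0.63884688 -0.16640341  0.05551727] [ 0.70137584 -0.1142297   0.10217039] [ 0.66344547 -0.1425655   0.07575959]
(np.float64(269.92371868840934), np.float64(149.00061739767466)) [(np.float64(307.8548348021219), np.float64(153.92977546803377))]
```

```bash
python3 -m handwheel '[-18,-30,0,0,0, -18,-31,0,0,0, 0,0,-45,0,0, 0,0,-45,0,0, 0,0,-45,0,0, 0,0,-45,0,0, 0,0,-18,0,0, 0,0,0,0,0]'
python3 - <<'E'
from h import *
np.set_printoptions(precision=4,suppress=True)
t=robot.observe()["tool_pos"];print(t)
im=[]
for n in("wrist","side"):
    p,d=eyes.read_camera(n);c=eyes.calibration(n);P=cloud(d,c)
    xh=np.array([.166,.986]);yh=np.array([-.986,.166]);a=(P[...,:2]-t[:2])@xh;b=(P[...,:2]-t[:2])@yh
    m=(abs(a)<.03)&(abs(b)<.05)&(P[...,2]>t[2]-.025)&(P[...,2]<t[2]+.06)
    for z0 in np.arange(t[2]-.025,t[2]+.06,.006):
        k=m&(P[...,2]>=z0)&(P[...,2]<z0+.006)
        if k.sum()>2:print(n,round(z0-t[2],3),k.sum(),"a",a[k].min(),a[k].max(),"b",b[k].min(),b[k].max(),p[k].max(1).mean())
    im.append(p)
cv2.imwrite("pics/k7.png",np.hstack([cv2.resize(im[0][130:330,140:400],(416,320)),cv2.resize(im[1][120:220,180:280],(320,320))]))
E
```

```text
time: 9.1
tool_pos: [0.6264, -0.1249, 0.1004]
tool_rot: [-3.134, -0.001, 1.405]
contact_force: [0.2, 0.3, -0.4]
opening: 0.0004
grip_force: 0.0
[ 0.6264 -0.1249  0.1004]
wrist -0.025 2320 a -0.002964372276067578 0.022051184440445473 b -0.049985825158163195 0.04993940354646798 80.56681034482759
wrist -0.019 2264 a -0.0017425604425861843 0.029918388102368354 b -0.04993327745885196 0.04998177449326576 85.03710247349824
wrist -0.013 30 a 0.027419506208565918 0.029995023484015945 b -0.04731511843726701 0.04901718804764806 87.86666666666666
wrist 0.017 47 a 0.008044120712699323 0.010328418815477438 b -0.0055660273307170174 0.002446946338684892 59.46808510638298
wrist 0.023 65 a 0.0077039470169706515 0.010246891075884836 b -0.0055086706580280915 0.0023551480322433834 55.36923076923077
wrist 0.029 68 a 0.007548414771750665 0.010361257242843605 b -0.005369039923498849 0.002201953554740918 52.088235294117645
wrist 0.035 64 a 0.007890068653540788 0.01019333535556532 b -0.00526713070166277 0.0020741694840353195 45.84375
wrist 0.041 72 a 0.006485066949493337 0.010389121374802248 b -0.004205220359
[... 894 characters left out ...]
68308569539 0.016014895262387162 b -0.010637779150151459 0.005350063002706519 157.14285714285714
side 0.029 15 a -0.006911043404845373 0.013935305286603531 b -0.016908320028669585 0.01419159840147404 173.06666666666666
side 0.035 19 a -0.004849804527483599 0.01465574617933962 b -0.01907018087625528 0.015736757628887647 173.47368421052633
side 0.041 21 a -0.00845244523136051 0.012794971046456162 b -0.0170595865259955 0.015366505978322861 175.28571428571428
side 0.047 17 a -0.00409615779027764 0.014780976401466198 b -0.01957198702719639 0.016326965334136433 172.1764705882353
side 0.053 21 a -0.003052452256613661 0.014472427400272598 b -0.02058815052801974 0.016730042549565404 173.8095238095238
```

View pics/k7.png

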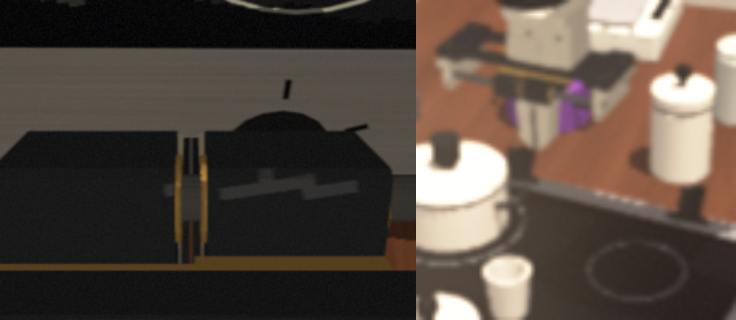

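```bash
python3 -m handwheel '[-1,-7,0,0,0, 0,0,-15,0,0, 0,0,-12,0,0, 0,0,-6,0,0, 0,0,0,0,0]'; python3 -m handwheel '[5,-1,0,0,0, 5,-1,0,0,0, 5,-1,0,0,0, 5,0,0,0,0, 0,0,0,0,0]';  python3 -m handwheel '[4,-1,0,0,0, 4,0,0,0,0]'
```

```text
time: 9.7
tool_pos: [0.6269, -0.1338, 0.071]
tool_rot: [-3.14, -0.0, 1.404]
contact_force: [-0.1, -0.3, 0.0]
opening: 0.0003
grip_force: 0.0
time: 10.2
tool_pos: [0.6466, -0.1364, 0.0721]
tool_rot: [-3.139, -0.0, 1.404]
contact_force: [-6.7, 1.8, 5.5]
opening: 0.0004
grip_force: 4.6
time: 10.4
tool_pos: [0.6525, -0.137, 0.0718]
tool_rot: [-3.134, -0.0, 1.404]
contact_force: [-12.2, 1.0, 7.2]
opening: 0.0004
grip_force: 6.8
```

Contact is made and the force is moderate, so I'll keep pushing.

```bash
python3 -m handwheel '[4,-1,0,0,0, 4,-1,0,0,0]'; python3 -m handwheel '[4,-1,0,0,0, 4,-1,0,0,0]'; python3 -m handwheel '[4,-1,0,0,0, 0,0,0,0,0]'
```

```text
time: 10.6
tool_pos: [0.6637, -0.1399, 0.0718]
tool_rot: [3.141, 0.0, 1.404]
contact_force: [0.3, 0.1, -0.6]
opening: 0.0007
grip_force: 0.0
time: 10.8
tool_pos: [0.6694, -0.1397, 0.0712]
tool_rot: [-3.135, -0.003, 1.404]
contact_force: [-12.8, 10.4, 6.3]
opening: 0.0005
grip_force: 7.3
time: 11.0
tool_pos: [0.6721, -0.139, 0.0708]
tool_rot: [-3.131, -0.005, 1.405]
contact_force: [-13.0, 11.4, 7.5]
opening: 0.0002
grip_force: 8.2
```

The force fell to zero, which is the snap, and then came back against the stop. I'll back off, rise and look.

```bash
python3 -m handwheel '[-8,1,0,0,0, -8,2,0,0,0, 0,0,20,0,0, 0,0,45,0,0, 0,0,45,0,0, -20,-20,45,0,0, -20,-20,30,0,0, 0,0,0,0,0]'
python3 - <<'E'
from h import *
p,d=eyes.read_camera("top");q,_=eyes.read_camera("wrist");s,_=eyes.read_camera("side")
cv2.imwrite("pics/end.png",np.hstack([cv2.resize(q,(426,320)),cv2.resize(s[120:240,150:290],(373,320))]))
E
```

```text
time: 11.8
tool_pos: [0.6208, -0.1822, 0.2601]
tool_rot: [3.132, 0.004, 1.401]
contact_force: [0.4, -0.1, -0.2]
opening: 0.0003
grip_force: 0.0
```

View pics/end.png

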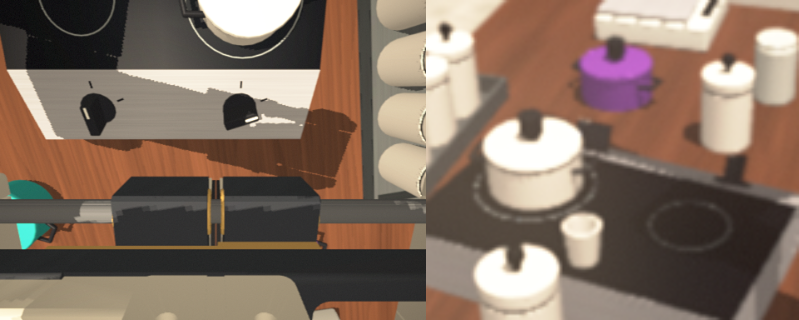

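The far knob at (240,110) has its white end turned right to the on mark, and the near knob at (97,112) still points up the panel. The pot stands inside the large ring, and the cup and canisters look undisturbed.

```bash
python3 -c "
from cell import robot
print(robot.hand_in())"
```

```text
the job is handed in; nothing more can be done
None
```

The job is handed in: the pot stands inside the large (far) ring, within about 2 mm of centre by the wrist camera, the far knob is clicked on, and the near knob is still off; hand-in returned no verdict.

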